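# Free the culture-tub shuttle and run it to its other end

### The job

Unlock the tub shuttle: pull its spring plunger up by the black bar knob and twist it counter-clockwise (seen from above) until it drops into its rest notch and stays up by itself. Then slide the carriage, with its two tubs standing on it, by its handle all the way to its other end stop, and let go. Leave everything else where it stands.

Things in the scene. Friction and masses are not known exactly. Their poses are not given: they have to be found in the camera images.
- shuttle: The shuttle, fixed to the bench: steel base plate from -125 to 105 mm along its x and 430 mm along its y, two rails along its y. Place and yaw differ each time. Origin: between the rails, half-way along, on the bench top; z up. The carriage starts at its -y end and runs to its +y end. A bracket on its -x side near the -y end carries the plunger.
- knob_grip (a point): On the vertical plunger axis, in the knob: a black bar 66 mm long (this point's y), 18 mm thick (its x), 34 mm high; the point is 15 mm below its top, 19 mm above its underside, 111 mm above the bench when the plunger is down. It rises and turns with the knob. Plunger down: the bar lies along the shuttle's y.
- collar: Round steel collar under the knob, 54 mm diameter, fixed on the bracket; its rim is 83 mm above the bench, 9 mm below the bar when the plunger is down. A cross pin under the bar lies in its deep slot; 60 degrees counter-clockwise of the slot is the shallow V-shaped rest notch, 4 mm deep. Origin: on the plunger axis, at bench height.
- plunger (a joint): Lift of the spring plunger, m: 0 down (its pin locks the carriage), 0.025 right up. The spring pulls down with 8 N at 0, 13 N at the top. The knob can turn only when lifted 0.018 or more. Resting in the notch the lift is about 0.014, on the plain rim 0.018. The pin clears the carriage from 0.012 up.
- knob (a joint): Twist of the knob, rad, positive counter-clockwise seen from above: 0 in the deep slot, 1.05 (60 degrees) in the rest notch, a stop at 1.30. The notch is a shallow V, 4 mm deep, that draws the knob in and centres it when let down within about 0.2 rad of 1.05.
- carriage (a joint): Travel of the carriage along the shuttle's +y axis, m: 0 at the start (locked by the plunger), 0.130 at the other end stop. It slides with about 2 N of friction and stays where it is left.
- carriage_handle (a point): Middle of the carriage's handle: a steel rod of 14 mm diameter lying along the shuttle's x axis, 76 mm between its two uprights, 110 mm above the bench and 68 mm above the carriage plate. Same axes as the shuttle.
- carriage_deck (a point): Point on the top face of the carriage plate (42 mm above the bench), midway between the places of the two tubs. The plate is aluminium, 180 mm (x) by 270 mm (y). Same axes as the shuttle.
- tub_a_mid (a point): Centre, half-way up, of a loose closed clear culture tub with green plantlets, 60 mm high, white lid of 84 mm diameter, 150 g, standing on the carriage; its lid is 102 mm above the bench.
- tub_b_mid (a point): Centre of the second such tub on the carriage, on the handle's side.
- dishes: Bystander: stack of three clear dishes, 90 mm diameter, 42 mm high, beyond the shuttle. Origin: centre of the underside (as for all bystanders).
- jar: Bystander: glass jar, 64 mm diameter, 75 mm high, beyond the shuttle.
- spray: Bystander: green spray bottle, 76 mm diameter, 196 mm high, on the left.
- tub_stack: Bystander: stack of three tubs, 84 mm diameter, 182 mm high, on the left.
- board: Bystander: white board, 220 by 160 by 12 mm, on the right.
- forceps: Bystander: steel forceps, 180 mm long, lying on the right.

How it is judged:
On the way, in this order (a step that is already met when the one before it is completed fails the run):
1. The plunger is up and twisted into its rest notch, the carriage not yet moved (value of joint plunger between 0.0125 and 0.016 m and value of joint knob between 0.9 and 1.2 rad and value of joint carriage below 0.02 m), for 0.2 s.
2. The carriage is at its other end stop (value of joint carriage above 0.124 m), for 0.2 s.
At the end, for the whole second after the job is handed in: The plunger rests in its notch (lift 12.5 to 16 mm, twist 0.90 to 1.20 rad), the carriage is at rest within 6 mm of its other end stop, and both tubs stand upright on the carriage plate (value of joint plunger between 0.0125 and 0.016 m and value of joint knob between 0.9 and 1.2 rad and value of joint carriage above 0.124 m and velocity of joint carriage between -0.01 and 0.01 m/s and angle between each of tub_a_mid, tub_b_mid's own z axis and vertical below 0.15 rad and horizontal distance between each of tub_a_mid, tub_b_mid and carriage_deck below 0.1 m and z of tub_a_mid in the frame of carriage_deck between 0.02 and 0.04 m and z of tub_b_mid in the frame of carriage_deck between 0.02 and 0.04 m); the robot touches nothing.
It fails at once if The knob is forced round while the plunger is still down (value of joint knob above 0.35 rad and value of joint plunger below 0.008 m).
It fails at once if A tub on the carriage is tipped over (angle between any of tub_a_mid, tub_b_mid's own z axis and vertical above 0.6 rad).
It fails at once if A bystander is shifted by more than 40 mm (distance of any of dishes, jar, spray, tub_stack, board, forceps from where it was at the start of the episode above 0.04 m).
It also fails if it takes over 51 s, if anything falls off the work surface, if the arm or the gripper's body presses on something with over 40 N, if the wrist force passes 120 N, or if a joint passes its speed limit or range.

### The arm

A 6-joint arm with a two-finger parallel gripper is mounted at the origin on the work surface. World frame = base frame: x ahead of the robot, y to its left, z up, the work surface at z = 0. Lengths are in m, angles in rad, forces in N, time in s.
With the tool pointing down it reaches from about 0.375 to 0.925 m from the base axis. Payload 5.7 kg.
Tool frame: the origin (TCP) lies midway between the tips of the shut fingers; the grasp point (between the pads) lies 19 mm behind it; z points along the fingers, y is the line along which they close (so a half turn about z gives the same grasp; the last joint's range is limited). The gripper opens to 88 mm and grips with 3 to 60 N. Pads are 20 mm wide; open, the fingers measure 115 mm over their backs; the gripper's body (75 mm by 178 mm) begins 61 mm behind the grasp point.
Start: joints at [-1.235, 0.359, 1.51, -0, 1.272, -0.115], TCP at [0.261, -0.54, 0.223] pointing down, gripper open.
Joint ranges: [-2.97, 2.97], [-1.01, 2.36], [0.21, 2.38], [-0.96, 4.11], [0.2, 2.71], [-2.98, 2.98]. Speed limits (rad/s): [2.39, 2.39, 3.14, 3.14, 3.14, 3.14].

### API

Orientations are given as a unit quaternion [x, y, z, w].
In Python, from bench import move_ptp, servo_line, goto_joints, move_gripper, sleep, inverse_kinematics, capture, PlanningError, close_job, spot_in, silhouettes, current_clock, current_joint_pos, current_qvel, current_joint_torque, current_position, current_orientation, current_force, current_torque, current_finger_gap, current_grip_force gives the robot as it stands. Calls block until the motion is done:
- move_ptp(position, orientation): joint-space move of the TCP to a pose.
- servo_line(position, orientation=None, rate=0.15, contact_N=None): straight line of the TCP; orientation=None keeps the orientation; rate is the mean speed in m/s. With contact_N (N) it stops when the force on the tool has changed by that much, and returns True; else False.
- goto_joints(angles): joint-space move.
- move_gripper(opening): finger opening in m; the grip force is fixed at half the most; returns when the fingers have stopped.
- sleep(seconds).
- inverse_kinematics(position, orientation): joint angles nearest the present ones, or None.
- capture(name): name is "scene" or "top" or "wrist"; returns a dict with "image" (400x640x3 uint8, blue, green, red), "range_z" (400x640 float32, m along the optical axis (not along the pixel's ray), 0 where there is no reading), "intrinsics" (3x3 intrinsics, pixels), "R" (3x3) and "t" (3): a world point X has camera coordinates R X + t. Camera axes: x right, y down, z forward; pixel columns grow to the right and rows downward; lengths in m; the calibration is good to about 2 mm. A picture is of the moment at which its call begins.
A pose or a line that the arm cannot do raises PlanningError and nothing moves.
- close_job(): hands the job in; it is judged then, once.
Trained networks look in the newest picture that a camera, given by its name, has taken for a name from the list of things; names that differ only in an ending like _2 or _b are one class to them, and where a whole thing is asked for, a point or a joint stands for the part that bears it (a point fixed in the world has none). Each returns a list of dicts, best first, with "conf" (0 to 1); they miss things now and then, are a little off and sometimes report something else, mostly with a low value. They report only what shows in the picture. A call takes as long as a camera call.
- spot_in(camera, query): "xy" ([column, row] in pixels, amid what is visible of it).
- silhouettes(camera, query): "region" (400x640 bool, what is visible of it) and "xy" ([column, row] in pixels, amid what is visible of it).
Readings, each from a call of its own:
- current_clock(): time.
- current_joint_pos(): joint angles.
- current_qvel(): joint speeds.
- current_joint_torque(): joint torques, N m.
- current_position(): TCP position.
- current_orientation(): TCP orientation.
- current_force(): force on the tool from outside, world axes, zero at the start.
- current_torque(): the same for the moment, N m.
- current_finger_gap(): finger opening in m.
- current_grip_force(): force on a finger pad.
Only numpy, scipy, OpenCV 4.12 (cv2) and the standard library are available. Lean on these libraries where they do the work, as an engineer would, in place of code of your own. Each camera call takes 0.05 s, during which the arm holds its last target. There are 200 camera calls.

## Working session

There is one attempt and no reset: what is moved stays moved. The work goes in short steps, each a Python script; the robot and the scene stay as the last script left them, time stands still between calls to the robot, and variables do not carry over. Pictures are saved under pics/ and viewed, at most 10 in all, crops included, and the job is handed in when it is done.

```bash
mkdir -p pics; ls; cat > h.py <<'E'
import numpy as np, cv2
from bench import *
def cloud(c):
    v,u=np.mgrid[0:400,0:640]; z=c["range_z"]; K=c["intrinsics"]
    P=np.stack([(u-K[0,2])/K[0,0]*z,(v-K[1,2])/K[1,1]*z,z],-1)
    W=(P-c["t"])@c["R"]; W[z==0]=np.nan
    return W
E
python3 - <<'E'
from h import *
for n in ("top","scene"):
    c=capture(n); cv2.imwrite(f"pics/{n}1.png",c["image"]); W=cloud(c)
    np.save(n+"W.npy",W)
    for q in ("knob_grip","collar","carriage_handle","carriage_deck","tub_a_mid","shuttle"):
        for d in silhouettes(n,q)[:3]:
            p=W[d["region"]]; p=p[~np.isnan(p[:,0])]
            if len(p): print(n,q,round(d["conf"],2),np.round(d["xy"]),len(p),np.round(np.median(p,0),3),np.round(np.percentile(p,2,axis=0),3),np.round(np.percentile(p,98,axis=0),3))
print(current_clock())
E
```

```text
pics
top knob_grip 0.6 [326. 223.] 121 [ 0.5   -0.05   0.125] [ 0.486 -0.083  0.077] [ 0.514 -0.022  0.133]
top collar 0.44 [325. 218.] 58 [ 0.513 -0.056  0.083] [ 0.475 -0.071  0.065] [ 0.526 -0.038  0.09 ]
top collar 0.44 [285. 205.] 7045 [0.573 0.089 0.034] [ 0.45  -0.139  0.003] [0.723 0.274 0.118]
top carriage_handle 0.59 [305. 203.] 2800 [0.569 0.02  0.042] [ 0.487 -0.133  0.034] [0.69  0.134 0.116]
top carriage_deck 0.73 [306. 207.] 2924 [0.571 0.017 0.042] [ 0.487 -0.135  0.031] [0.69  0.137 0.116]
top carriage_deck 0.51 [328. 220.] 98 [ 0.5   -0.054  0.126] [ 0.487 -0.083  0.109] [ 0.51  -0.024  0.132]
top tub_a_mid 0.84 [338. 195.] 502 [ 0.598 -0.082  0.102] [ 0.561 -0.119  0.045] [ 0.636 -0.045  0.109]
top tub_a_mid 0.36 [300. 184.] 494 [0.629 0.037 0.102] [0.593 0.    0.047] [0.667 0.074 0.109]
scene knob_grip 0.5 [312. 184.] 306 [ 0.506 -0.049  0.114] [ 0.4   -0.097 -0.001] [ 0.517 -0.018  0.127]
scene collar 0.69 [314. 193.] 133 [ 0.522 -0.049  0.077] [ 0.503 -0.073  0.059] [ 0.529 -0.028  0.084]
scene carriage_handle 0.95 [343. 223.] 3400 [0.601 0.048 0.041] [ 0.492 -0.131  0.037] [0.694 0.144 0.114]
scene carriage_handle 0.26 [309. 183.] 193 [ 0.508 -0.05   0.116] [ 0.496 -0.076  0.076] [ 0.517 -0.022  0.127]
scene carriage_deck 0.65 [342. 223.] 3454 [0.6   0.05  0.041] [ 0.492 -0.131  0.036] [0.695 0.144 0.114]
scene tub_a_mid 0.92 [295. 215.] 823 [ 0.612 -0.074  0.1  ] [ 0.565 -0.113  0.049] [ 0.64  -0.04   0.104]
0.7
```

View pics/top1.png

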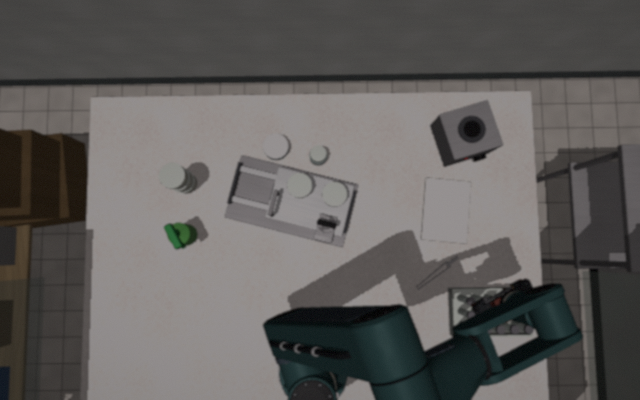

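View pics/scene1.png

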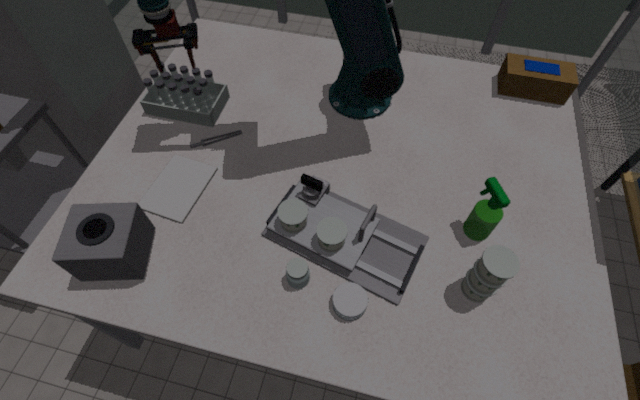

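Top view: the knob is at about (327,223), the tub lids at (300,184) and (335,193), and the handle at (275,203). The shuttle yaw is about -15°. Next I'll refine this from the clouds, move above the knob, and look from the wrist.

```bash
cat >> h.py <<'E'
from scipy.spatial.transform import Rotation as R
def down(yaw):  # tool z down, tool y (closing) at world yaw
    y=np.array([np.cos(yaw),np.sin(yaw),0]); z=np.array([0,0,-1.])
    return R.from_matrix(np.stack([np.cross(y,z),y,z],1)).as_quat()
def near(W,p,r,zlo,zhi):
    m=(np.hypot(W[...,0]-p[0],W[...,1]-p[1])<r)&(W[...,2]>zlo)&(W[...,2]<zhi); return W[m]
def line(P):
    (c,s,a)=cv2.minAreaRect((P[:,:2]*1000).astype(np.float32)); b=cv2.boxPoints((c,s,a))
    e=max(b[1]-b[0],b[2]-b[1],key=np.linalg.norm); return np.array(c)/1000,np.sort(s),np.degrees(np.arctan2(e[1],e[0]))%180,np.median(P[:,2])
E
python3 - <<'E'
from h import *
for n in ("top","scene"):
    W=np.load(n+"W.npy")
    print(n,"knob",line(near(W,(.5,-.052),.06,.105,.14)))
    for p in ((.598,-.082),(.629,.037)): 
        P=near(W,p,.055,.096,.108); print("tub",np.round(cv2.minEnclosingCircle((P[:,:2]*1000).astype(np.float32))[0],1),len(P))
    P=near(W,(.6,.11),.075,.09,.13); P=P[(P[:,:2]-[.629,.037])@[.25,.968]>.048]
    print("handle",len(P),line(P) if len(P) else 0)
p=[.5,-.052,.26]
for y in (-.255,-.255+np.pi):
    for dy in (0,1.05): print(y,dy,inverse_kinematics(p,down(y+dy)))
E
```

```text
top knob (array([ 0.49956558, -0.0525115 ]), array([17.88292694, 64.77927399]), np.float32(75.05384), np.float64(0.12566229268910367))
tub [599.4 -80.8] 445
tub [630.8  36.3] 434
handle 112 (array([0.57247784, 0.12400291]), array([14.2070694 , 88.42237091]), np.float32(164.93176), np.float64(0.11631930562126477))
scene knob (array([ 0.50262885, -0.04936978]), array([19.2578373 , 65.29555511]), np.float32(73.96885), np.float64(0.1226673299010391))
tub [601.7 -78. ] 640
tub [632.7  39. ] 696
handle 170 (array([0.57558331, 0.12710786]), array([14.13760662, 89.49433136]), np.float32(164.67844), np.float64(0.11345351701321532))
-0.255 0 [-2.41121027e-01  1.83141646e-01  1.66345454e+00 -4.44089210e-16
  1.29499647e+00  1.38789730e-02]
-0.255 1.05 [-2.41121027e-01  1.83141646e-01  1.66345454e+00 -4.44089210e-16
  1.29499647e+00 -1.03612103e+00]
2.8865926535897932 0 None
2.8865926535897932 1.05 [-2.41121027e-01  1.83141646e-01  1.66345454e+00 -4.44089210e-16
  1.29499647e+00  2.10547163e+00]
```

```bash
python3 - <<'E'
from h import *
q=down(np.radians(-15.2))
move_ptp([.501,-.051,.25],q); move_gripper(.05)
c=capture("wrist"); cv2.imwrite("pics/w1.png",c["image"]); W=cloud(c); P=near(W,(.501,-.051),.06,.115,.14)
print(len(P), line(P) if len(P)>5 else 0, current_position(), current_clock())
E
```

```text
1461 (array([ 0.49993912, -0.0498031 ]), array([17.28891182, 64.76194   ]), np.float32(75.19989), np.float64(0.12549467858254462)) [ 0.50100644 -0.05095335  0.24998544] 3.4667
```

View pics/w1.png

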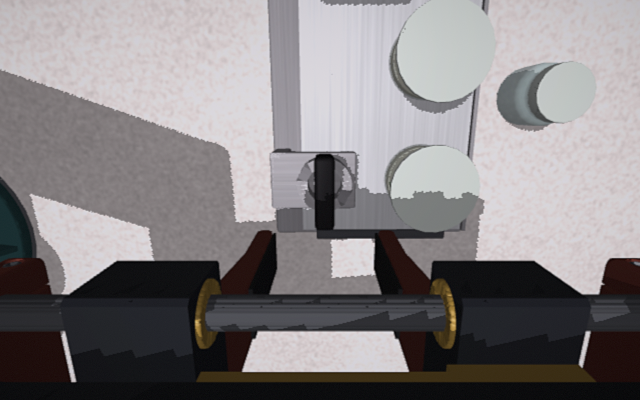

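The wrist view agrees: the bar is at about (324,190), at (0.500,-0.050), with yaw -15°. Now I'll grasp and lift.

```bash
python3 - <<'E'
from h import *
q=down(np.radians(-15)); x,y=.5002,-.0502
print(servo_line([x,y,.14],q,rate=.15), servo_line([x,y,.094],q,rate=.05,contact_N=8))
move_gripper(0.0); print("gap",current_finger_gap(),current_grip_force(),current_force())
p=current_position(); print(p)
print(servo_line([p[0],p[1],p[2]+.0225],rate=.03)); print(current_position(),current_force(),current_finger_gap())
c=capture("wrist"); cv2.imwrite("pics/w2.png",c["image"])
c=capture("scene"); W=cloud(c); P=near(W,(x,y),.04,.1,.16); print(current_clock())
E
```

```text
False False
gap 0.017731740779797247 30.00015377998352 [0.59054429 0.49591159 1.47789607]
[ 0.50033081 -0.05023274  0.09407928]
False
[ 0.50022707 -0.05021624  0.1164909 ] [  2.60524316  -1.1061501  -13.7901834 ] 0.017860223369005408
7.0167
```

View pics/w2.png

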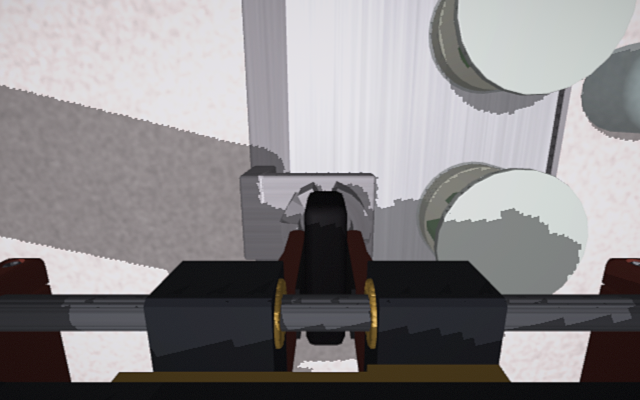

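The plunger is lifted: the force change of about 13–15 N matches the spring, and the bar (326,250) is held between the pads. Now I'll twist it, lower it and let go.

```bash
python3 - <<'E'
from h import *
p=current_position(); x,y=.5001,-.0501
for d in range(10,61,10):
    servo_line([x,y,p[2]],down(np.radians(-15+d)),rate=.05)
    t=current_torque(); f=current_force(); print(d,np.round(f,1),np.round(t,2),round(current_clock(),1))
print(servo_line([x,y,p[2]-.0088],rate=.03),current_force(),current_torque(),current_position())
move_gripper(.045)
print("released",current_force())
servo_line([x,y,.25],rate=.2)
c=capture("wrist"); cv2.imwrite("pics/w3.png",c["image"]); W=cloud(c); P=near(W,(x,y),.05,.125,.16)
print(len(P), line(P) if len(P)>5 else 0, current_clock())
E
```

```text
10 [  2.9  -1.  -14.2] [-0.28 -0.84  0.02] 7.3
20 [  3.7  -2.9 -13.1] [-0.35 -0.82 -0.03] 7.7
30 [  2.8  -2.1 -14.1] [-0.37 -0.69  0.01] 8.0
40 [  1.8  -1.8 -13.4] [-0.47 -0.53 -0.01] 8.3
50 [  0.8  -2.5 -12.9] [-0.59 -0.4   0.01] 8.6
60 [  0.5  -3.3 -13.5] [-0.79 -0.19  0.  ] 9.0
False [-4.26823838 -4.45680749 -1.51756005] [-0.79254304  0.56392786 -0.07614854] [ 0.49963715 -0.05024858  0.10808582]
released [-0.92992215  0.13805087  0.33403248]
1649 (array([ 0.49962305, -0.04939028]), array([17.77327919, 64.88673401]), np.float32(134.82285), np.float64(0.1393524122377636)) 10.9333
```

View pics/w3.png

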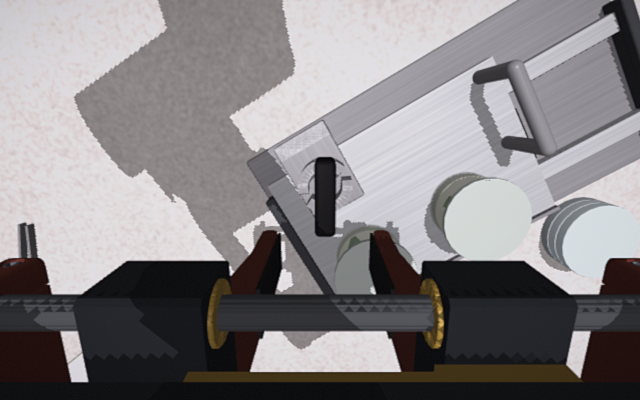

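The knob rose 13.9 mm and turned 59.6°, and it stays that way on its own: the bar is at (325,197), angled relative to the shuttle. It's in the rest notch. Next is the handle.

```bash
python3 - <<'E'
from h import *
yaw=np.radians(75); q=down(yaw); Y=np.array([np.cos(yaw),np.sin(yaw)])
h=np.array([.574,.1255])
move_ptp([*h,.24],q)
c=capture("wrist"); cv2.imwrite("pics/w4.png",c["image"]); W=cloud(c)
P=near(W,h,.035,.095,.13); l=line(P); print(len(P),l)
m=P[:,:2].mean(0); s=(m-h)@Y; print("offset along y",s)
assert abs(s)<.006
h=h+s*Y
print(servo_line([*h,.092],q,rate=.12,contact_N=10))
move_gripper(0.0); print("gap",current_finger_gap(),current_grip_force(),current_force(),current_position(),current_clock())
E
```

```text
1223 (array([0.57466876, 0.12721823]), array([13.4822855 , 69.18477631]), np.float32(164.81265), np.float64(0.11584715562921587))
offset along y 0.0015944980998950846
False
gap 0.013259299760030588 30.000184178352356 [-0.31205517 -1.32647908  2.33635408] [0.57445739 0.12685607 0.0921585 ] 13.75
```

```bash
python3 - <<'E'
from h import *
yaw=np.radians(75); Y=np.array([np.cos(yaw),np.sin(yaw),0])
p=np.array(current_position())
print(servo_line(p+.122*Y,rate=.06),current_force())
print(servo_line(p+.136*Y,rate=.02,contact_N=12),current_force())
d=np.array(current_position())-p; print(d@Y*1000,d@[Y[1],-Y[0],0]*1000,current_finger_gap(),current_clock())
E
```

```text
False [-0.97068808 -0.04399772  3.93385945]
True [-0.11084402 -1.37351887  4.90476208]
128.86508462542577 -0.05921250235490074 0.01355369371936201 16.425
```

```bash
python3 - <<'E'
from h import *
yaw=np.radians(75); Y=np.array([np.cos(yaw),np.sin(yaw),0])
p=np.array(current_position())
print(servo_line(p+.004*Y,rate=.01,contact_N=15),current_force(),(np.array(current_position())-p)@Y)
move_gripper(.045)
p=current_position(); servo_line([p[0],p[1],.30],rate=.2)
h=np.array(p[:2])
c=capture("wrist"); P=near(cloud(c),h,.035,.095,.13); print(((P[:,:2].mean(0)-[.57441,.12704])@Y[:2]))
move_ptp([.42,.15,.33],down(yaw))
c=capture("scene"); cv2.imwrite("pics/s2.png",c["image"]); W=cloud(c)
print("knob",line(near(W,(.5,-.05),.05,.125,.16)))
for t in ((.599,-.081),(.631,.036)):
    P=near(W,np.array(t)+.13*Y[:2],.055,.096,.108); print("tub",np.round(cv2.minEnclosingCircle((P[:,:2]*1000).astype(np.float32))[0],1),len(P))
print(current_clock())
E
```

```text
True [-1.27673486 -0.41437671  3.25952128] -0.0001342390429836514
0.12988429252034167
knob (array([ 0.50269427, -0.05064119]), array([20.40354156, 64.28470612]), np.float32(135.78113), np.float64(0.13729841689119993))
tub [634.2  48.5] 708
tub [666.  164.7] 770
19.7167
```

View pics/s2.png

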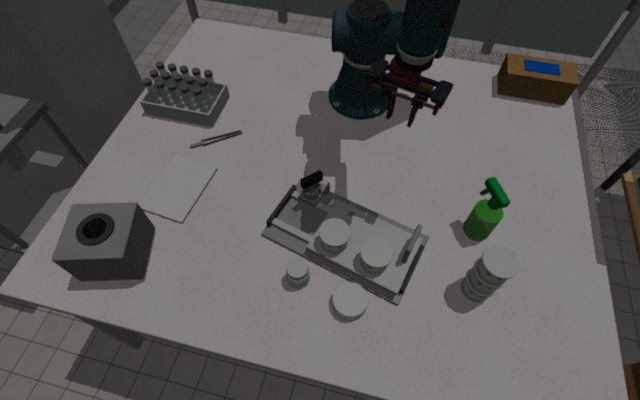

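The carriage has moved 129.9 mm to the end stop. Both tubs stand upright on it at (335,236) and (376,252), the knob is still up at (313,180), the bystanders look unmoved, and the arm is clear.

```bash
python3 -c "
from bench import *
print(close_job())"
```

```text
the job is handed in; nothing more can be done
None
```

The job is handed in; by the final camera check the plunger rests up in its notch (about 14 mm lift, 60° twist), the carriage is at its other end stop (about 130 mm of travel) with both tubs upright, and the arm is clear; the judge's verdict was not shown.

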